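Square up a glued frame, find the heavy weight by feel and time the glue

ROBOT

A 6-joint arm with a two-finger parallel gripper is mounted at the origin on the work surface. World frame = base frame: x ahead of the robot, y to its left, z up, the work surface at z = 0. Lengths are in m, angles in rad, forces in N, time in s.
With the tool pointing down it reaches from about 0.275 to 0.725 m from the base axis. Payload 5.6 kg.
Tool frame: the origin (TCP) lies between the finger pads; the fingertips stand 19 mm ahead of it and the grasp point (between the pads) is the TCP; z points along the fingers, y is the line along which they close (so a half turn about z gives the same grasp; the last joint's range is limited). The gripper opens to 85 mm and grips with 20 to 120 N. Pads are 22 mm wide; open, the fingers measure 114 mm over their backs; the gripper's body (76 mm by 85 mm) begins 54 mm behind the grasp point. The pads swing forward as they close: fully open they stand 13 mm farther back than shut.
Start: joints at [-1.035, 0.255, 0.108, 0, -1.424, -0.285], TCP at [0.137, -0.533, 0.25] pointing down, gripper open.
Joint ranges: [-2.95, 2.95], [-1.21, 1.97], [-1.09, 1.5], [-2.87, 1.71], [-2.94, -0.07], [-3.05, 3.05]. Speed limits (rad/s): [2.57, 2.57, 3.14, 3.14, 3.14, 3.14].

INTERFACE

Orientations are given as a unit quaternion [w, x, y, z].
In Python, from plant import goto, move_l, move_joints, move_gripper, hold, inverse_kinematics, sense, grab_frame, calibration, MotionError, close_job, recognise, masks_of, place_of gives the robot as it stands. The module is installed in compiled form; this text tells all that it offers. Calls block until the motion is done:
- goto(position, orientation): joint-space move of the TCP to a pose.
- move_l(position, frame=None, max_speed=0.15, until_force=None): straight line of the TCP; frame=None keeps the orientation; max_speed is the mean speed in m/s. With until_force (N) it stops when the force on the tool has changed by that much, and returns True; else False.
- move_joints(angles): joint-space move.
- move_gripper(opening, strength=None): finger opening in m; strength is the grip in N (None keeps the last); returns when the fingers have stopped.
- hold(seconds).
- inverse_kinematics(position, orientation): joint angles nearest the present ones, or None.
- sense(): the state.
- grab_frame(name): name is "side" or "top" or "wrist"; returns the picture (480x640x3 uint8, red, green, blue); there is no depth.
- calibration(name): a dict with "mtx" (3x3 intrinsics, pixels), "rvec" (rotation vector, rad) and "tvec" (3), from world to camera coordinates, as OpenCV has them. Camera axes: x right, y down, z forward; pixel columns grow to the right and rows downward; lengths in m; the calibration is good to about 2 mm. A picture is of the moment at which its call begins: read the wrist's pose just before it. calibration takes no time and is no camera call; for the wrist camera it gives the pose at the moment of the call.
A pose or a line that the arm cannot do raises MotionError and nothing moves.
- close_job(): hands the job in; it is judged then, once.
Trained networks look in the newest picture that a camera, given by its name, has taken for a name from the list of things; names that differ only in an ending like _2 or _b are one class to them, and where a whole thing is asked for, a point or a joint stands for the part that bears it (a point fixed in the world has none). Each returns a list of dicts, best first, with "conf" (0 to 1); they miss things now and then, are a little off and sometimes report something else, mostly with a low value. They report only what shows in the picture. A call takes as long as a camera call. They do not tell look-alikes from the thing itself.
- recognise(thing, camera): "location" ([x, y, z] in m, in world coordinates, good to about 4 mm: the middle of the surface that is visible of it).
- masks_of(thing, camera): "pixels" (480x640 bool, what is visible of it).
- place_of(thing, camera): "location" ([x, y, z] in m, in world coordinates, good to about 4 mm: a listed point, or the origin of a listed thing).
The state is a dict: "t": time; "qpos": joint angles; "joint_velocities": joint speeds; "joint_torque": joint torques, N m; "tool_pos": TCP position; "eef_rot": TCP orientation; "wrist_force": force on the tool from outside, world axes, zero at the start; "moment": the same for the moment, N m; "opening": finger opening in m; "gripper_force": force on a finger pad.
Only numpy, scipy, OpenCV 4.12 (cv2) and the standard library are available. Lean on these libraries where they do the work, as an engineer would, in place of code of your own. Each camera call takes 0.05 s, during which the arm holds its last target. There are 200 camera calls.

TASK

The hardboard back has just been glued into the small frame that lies face down on the squaring board: gently slide the frame fully home, tight against both fences. Then feel by lifting which of the three look-alike blue iron weights is the heavy one, set it down gently and upright on the middle of the frame's back, and leave the two light ones standing in their tray. Last, turn the timer to 20 minutes, and disturb nothing else on the bench.

Things in the scene. Friction and masses are not known exactly. Their poses are not given: they have to be found in the camera images.
- board: Squaring board, fixed to the bench: plywood base 250 (x) x 310 (y) x 12 mm thick, with two wooden fences 20 mm wide standing 20 mm above it, one along its whole far edge (+x side) and one along its left edge (+y side). Origin: centre of its underside. The inner face of the far fence is at its own x = 105 mm, that of the left fence at y = 135 mm.
- fence_corner (a point): The inside corner where the two fences meet, on the base's top surface (12 mm above the bench).
- frame: Picture frame lying loose, face down on the squaring board, 140 (x) x 190 (y) x 20 mm, rails 22 mm wide, about 0.25 kg; slides at 0.5 to 2 N. It starts 2 to 6 cm short of both fences, a little askew. Rails' top 32 mm above the bench; push their outer faces with closed fingertips. Origin: centre of underside; home at x = 35, y = 40 mm of the board, axes parallel to it.
- frame_corner (a point): The frame's outer corner that belongs in the fence corner, at its underside.
- frame_back (a point): Centre of the hardboard back: a flat panel 96 (x) x 146 (y) mm between the rails, 4 mm below their top and 28 mm above the bench. The weight belongs here.
- tray: Low wooden tray, fixed, 280 (x) x 100 (y) mm, floor 6 mm above the bench, rim 14 mm above the bench and 6 mm wide. Origin: centre of its underside. The three weights stand in a row along its x axis, about 85 mm apart.
- weight_a: Blue cast iron weight: round body 60 mm across, 38 mm high, with a round knob 24 mm across on top, 38 to 66 mm above its foot, gripped from above. The three look alike; any may be the heavy one, which holds a lead core and weighs about 0.86 kg, the other two about 0.38 kg each. Origin: centre of underside.
- weight_b: Second weight, same shape as weight_a.
- weight_c: Third weight, same shape as weight_a.
- timer_base: Minute timer screwed to the bench: grey box 100 x 100 x 30 mm, white dial on top. Origin: centre of underside. Zero of the scale is the broad block mark towards its own +x axis (away from the robot at yaw 0); minutes run clockwise seen from above, 60 to the circle, a thick mark at every 5, a long one at every 15.
- timer (a joint): Angle of the timer's knob in rad, clockwise from zero as seen from above: 0 at the zero mark, 0.1047 rad a minute, so 20 minutes is 2.094. It starts between 5 and 15 minutes, can be turned either way against a light friction (0.05 N m) and stays where it is left.
- timer_grip (a point): Grip point of the timer's knob, on its axis, 62 mm above the bench: a black upright bar 12 mm wide, 42 mm long and 28 mm high, its top 66 mm above the bench, standing on a round skirt whose top is 38 mm above the bench. A white line on the bar marks its pointing end, which lies along this point's +x axis.
- mallet: Bystander: hickory mallet 330 mm long lying far out on the left; head 70 x 120 x 70 mm. Origin: under the middle of its handle's length.
- clip: Bystander: brass offset clip, Z-shaped, 34 x 13 x 10 mm, beyond the board. Origin: centre of its underside.
- glazing_tool: Bystander: red plastic glazing tool, 140 x 34 x 14 mm, near the robot on its right. Origin: near its centre, underside.
- putty_knife: Bystander: putty knife, 190 x 50 x 16 mm, near the robot on its left. Origin: near its centre, underside.
- glue_bottle: Bystander: upright glue bottle, 58 mm across, 182 mm high, beyond on the left. Origin: centre of its underside.
- points_tin: Bystander: round tin of glazing points, 75 mm across, 40 mm high, beyond on the right. Origin: centre of its underside.
- pencil: Bystander: flat carpenter's pencil 180 x 14 x 7 mm, beyond the board. Origin: centre of its underside.
Mind the look-alikes: they are no part of the job. Leave any purple or red look-alike of the weight_b alone. What is shaped like the weight_c but red is not meant.

How it is judged:
By the outcome, as a careful person would: the job done as asked, in the order asked, and still so for the second after the job is handed in, with the robot touching nothing.
It also fails if it takes over 72 s, if anything falls off the work surface, if the arm or the gripper's body presses on something with over 40 N, if the wrist force passes 120 N, or if a joint passes its speed limit or range.

## Working session

There is one attempt and no reset: what is moved stays moved. The work goes in short steps, each a Python script; the robot and the scene stay as the last script left them, time stands still between calls to the robot, and variables do not carry over. Pictures are saved under pics/ and viewed, at most 10 in all, crops included, and the job is handed in when it is done.

```bash
mkdir -p pics; ls; python3 - <<'E'
from plant import *
import cv2,numpy as np
s=sense();print(s['t'],s['tool_pos'],s['eef_rot'],s['opening'])
for c in ['top','side']:
    im=grab_frame(c);cv2.imwrite(f'pics/{c}0.png',im[:,:,::-1])
    cal=calibration(c);R=cv2.Rodrigues(np.array(cal['rvec']))[0];print(c,(-R.T@np.array(cal['tvec']).ravel()).round(3),cal['mtx'][0][0])
    for n in ['board','fence_corner','frame','frame_corner','frame_back','tray','weight_a','timer_base','timer_grip']:
        if c=='side' and n in('board','tray'):continue
        print(n,[(round(d['conf'],2),np.round(d['location'],3).tolist()) for d in place_of(n,c)][:6])
print(sense()['t'])
E
```

```text
pics
0.0 [ 0.13646872 -0.5323054   0.24934729] [-1.42737440e-04 -1.25053893e-01  9.92149451e-01  9.85183886e-04] 0.08542704274499899
top [0.411 0.083 1.361] 616.5777973770967
board []
fence_corner [(0.75, [0.578, -0.019, 0.009]), (0.63, [0.65, 0.13, 0.011]), (0.31, [0.777, 0.081, -0.006])]
frame [(0.71, [0.575, -0.018, 0.01])]
frame_corner [(0.73, [0.63, 0.087, 0.01])]
frame_back [(0.98, [0.573, -0.014, 0.028]), (0.59, [0.626, 0.089, 0.013])]
tray [(0.86, [0.502, 0.32, -0.0]), (0.6, [0.728, -0.284, -0.002]), (0.27, [0.367, 0.194, -0.001])]
weight_a [(0.97, [0.441, 0.446, -0.003]), (0.9, [0.5, 0.32, 0.008]), (0.88, [0.308, 0.45, 0.001]), (0.84, [0.583, 0.322, 0.003]), (0.77, [0.413, 0.321, 0.007])]
timer_base [(0.75, [0.464, -0.322, 0.001]), (0.65, [0.576, -0.016, 0.01])]
timer_grip [(0.94, [0.466, -0.32, 0.061]), (0.65, [0.501, 0.318, 0.003])]
side [ 0.437 -0.514  0.778] 440.9482931638875
fence_corner [(0.73, [0.652, 0.133, 0.013]), (0.19, [0.725, -0.281, 0.001])]
frame [(0.81, [0.574, -0.017, 0.012])]
frame_corner [(0.81, [0.629, 0.092, 0.013])]
frame_back [(0.56, [0.57, -0.016, 0.028]), (0.45, [0.59, 0.317, 0.009])]
weight_a [(0.89, [0.59, 0.317, 0.006]), (0.89, [0.313, 0.448, 0.002]), (0.77, [0.417, 0.322, 0.001]), (0.62, [0.438, 0.443, -0.003]), (0.6, [0.71, 0.396, 0.005]), (0.58, [0.57, -0.017, 0.028])]
timer_base [(0.8, [0.467, -0.322, 0.0])]
timer_grip [(0.91, [0.465, -0.318, 0.06])]
0.9
```

View pics/top0.png

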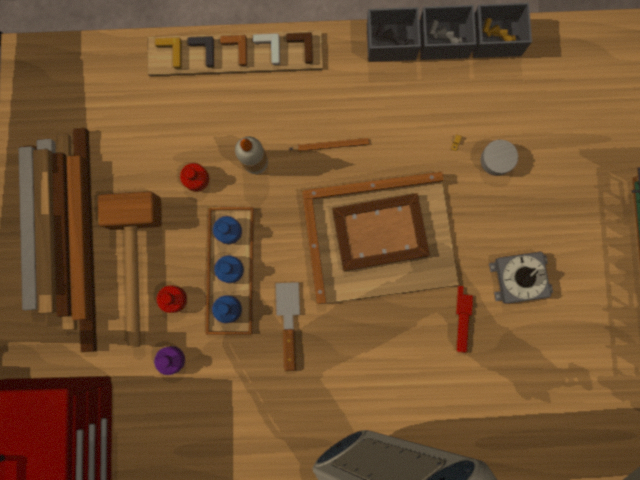

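View pics/side0.png

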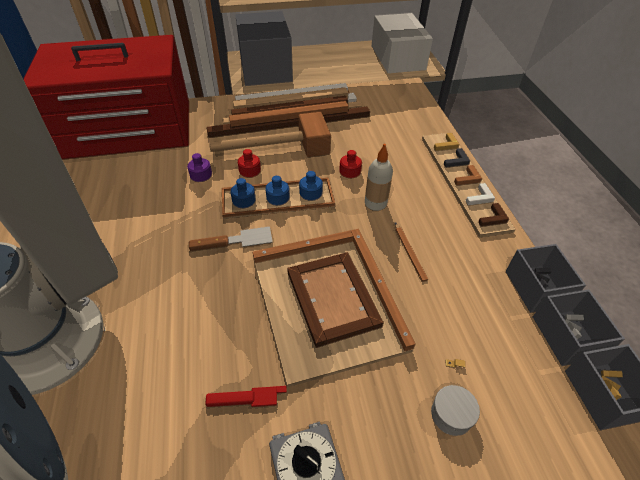

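Top view: board at about (305–455, 175–300) with its fence corner at about (307,192) and the frame askew at (380,232). The blue weights are at (228,230), (228,269) and (227,309). The timer is at (523,277), with the knob pointing up and to the right. Next I'll measure the fence and frame lines more precisely.

```bash
cat > h.py <<'E'
from plant import *
import cv2,numpy as np
def unproj(cam,uv,z,cal=None):
    c=cal or calibration(cam);K=np.array(c['mtx']);R=cv2.Rodrigues(np.array(c['rvec']))[0];t=np.array(c['tvec']).ravel()
    uv=np.atleast_2d(np.array(uv,float));r=np.c_[uv,np.ones(len(uv))]@np.linalg.inv(K).T@R
    o=-R.T@t
    return o+r*((z-o[2])/r[:,2])[:,None]
def down(yaw): # tool pointing down, tool y axis along world angle yaw(+-pi)
    # R=Rz(a)*Rx(pi): x->(cos a,sin a), y->(sin a,-cos a)
    a=yaw+np.pi/2
    a=(a+np.pi/2)%np.pi-np.pi/2
    return q_a(a)
def q_a(a): return [0*a,np.cos(a/2),np.sin(a/2),0.]
def rect(mask,cam,z):
    cs,_=cv2.findContours(mask.astype(np.uint8),cv2.RETR_EXTERNAL,cv2.CHAIN_APPROX_NONE)
    c=max(cs,key=cv2.contourArea)[:,0]
    p=unproj(cam,c,z)[:,:2]
    return cv2.minAreaRect((p*1000).astype(np.float32))
E
python3 - <<'E'
from h import *
im=grab_frame('top')
for n,z in [('frame',.03),('board',.012),('timer_base',.03),('tray',.014)]:
    for d in masks_of(n,'top')[:2]: print(n,round(d['conf'],2),d['pixels'].sum(),rect(d['pixels'],'top',z))
a=cv2.resize(im[160:310,295:465],None,fx=4,fy=4,interpolation=cv2.INTER_CUBIC)
cv2.imwrite('pics/c1.png',a[:,:,::-1][:600,:680])
b=cv2.resize(im[245:310,490:555],None,fx=8,fy=8,interpolation=cv2.INTER_CUBIC)
cv2.imwrite('pics/c2.png',b[:,:,::-1])
E
```

```text
frame 0.68 5564 ((573.0068969726562, -15.366310119628906), (140.67263793945312, 189.84690856933594), 8.22437858581543)
board 0.8 10558 ((563.6305541992188, -13.79150390625), (256.1634521484375, 313.80230712890625), 5.516819000244141)
timer_base 0.71 2357 ((464.1976318359375, -309.75006103515625), (98.95755004882812, 122.54261016845703), 7.337777137756348)
timer_base 0.7 387 ((465.13739013671875, -320.5664367675781), (45.5421142578125, 45.60338592529297), 79.80439758300781)
tray 0.4 5671 ((575.2279052734375, -16.398284912109375), (144.30043029785156, 192.77996826171875), 8.080683708190918)
```

View pics/c1.png

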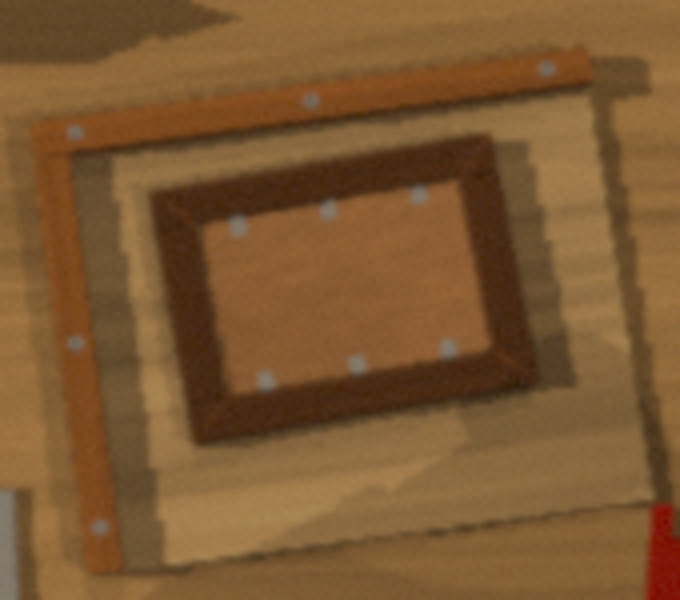

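View pics/c2.png

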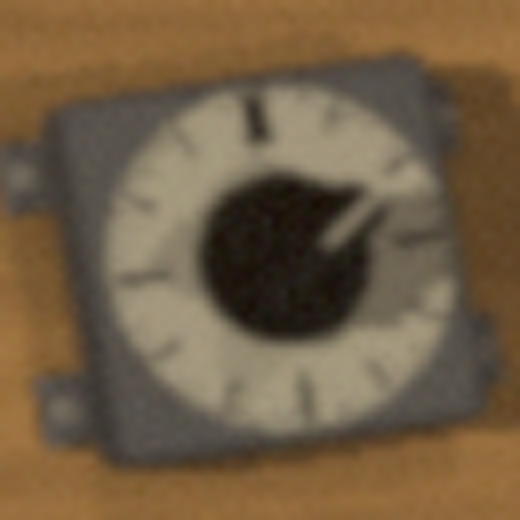

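The knob points about 50° clockwise of the block mark. In the crop, the fence screws lie on a line from (75,132) to (546,68), and the left fence is parallel to the line (75,343)–(100,527). I'll convert these to world coordinates and save the geometry.

```bash
cat > geo.py <<'E'
from h import *
def T(u,v,z,s=4,o=(295,160)): return unproj('top',[(u+.5)/s-.5+o[0],(v+.5)/s-.5+o[1]] if False else [[(u+.5)/s-.5+o[0],(v+.5)/s-.5+o[1]]],z)[0][:2]
if __name__=='__main__':
    g=lambda a,b:np.degrees(np.arctan2(*(T(*b,.032)-T(*a,.032))[::-1]))
    print('far fence dir-90',g((546,68),(75,132))-90,g((590,83),(75,152))-90,'left',g((100,527),(75,343)),g((122,568),(72,160)))
    print('inner corner top',T(73,152,.032),'fence ends',T(593,82,.032),T(122,570,.032),'base corner',T(652,500,.012))
    c=[(152,190),(488,135),(537,382),(198,442)]
    P=np.array([T(*q,.032) for q in c]);print('frame',P,P.mean(0)); print(g(c[1],c[0])-90,g(c[2],c[3])-90,g(c[3],c[0]),g(c[2],c[1]))
    t=lambda u,v,z:T(u,v,z,8,(490,245))
    an=lambda d:np.degrees(np.arctan2(d[1],d[0]))
    print('timer c',(t(256,118,.031)+t(307,395,.031))/2,(t(148,277,.031)+t(418,237,.031))/2,'zero',an(t(256,118,.031)-t(307,395,.031)),'q',an(t(148,277,.031)-t(418,237,.031))-90)
    k0,k1=t(330,245,.066),t(380,190,.066);print('knob',k0,k1,an(k1-k0),'from c',an(k1-np.array([.4655,-.320])))
E
python3 geo.py; python3 -c "
from h import *
for y in range(3):
  pass
for p,a in [((.47,-.03,.037),np.radians(7)),((.55,-.15,.037),np.radians(7)),((.5,.32,.066),0),((.415,.32,.066),0),((.587,.32,.066),0)]:
  q=inverse_kinematics(p,q_a(a));print(p,None if q is None else np.round(q,2))
"
```

```text
far fence dir-90 5.888165952242829 5.783753764292584 left 6.0838710643714755 5.285460234517177
inner corner top [0.65167917 0.1278506 ] fence ends [ 0.68071165 -0.1569828 ] [0.42371    0.10797111] base corner [ 0.45306318 -0.18049222]
frame [[ 0.62920791  0.08536229]
 [ 0.6533528  -0.09854085]
 [ 0.51763847 -0.11845998]
 [ 0.49103356  0.06495943]] [ 0.57280819 -0.01666978]
7.479659593267485 8.253169228307286 8.399614584349406 8.349826595607183
timer c [ 0.46525846 -0.32047993] [ 0.46499015 -0.32087573] zero 6.591407179983519 q 6.664940429273358
knob [ 0.46629887 -0.3225894 ] [ 0.48019998 -0.33648261] -44.98371394408331 from c -48.271879858649264
(0.47, -0.03, 0.037) [ 0.27  0.29 -0.45  0.   -0.84  1.42]
(0.55, -0.15, 0.037) [ 0.01  0.45 -0.19  0.   -0.94  1.68]
(0.5, 0.32, 0.066) [ 0.83  0.46 -0.08  0.   -1.03  0.74]
(0.415, 0.32, 0.066) [ 0.96  0.34 -0.27  0.   -0.96  0.61]
(0.587, 0.32, 0.066) [ 0.73  0.59  0.14  0.   -1.13  0.84]
```

Board yaw is about 5.8° and the corner is at about (0.6515, 0.130). The frame has about 23 mm (x) and 43 mm (y) left to go. I'll push it now.

```bash
cat >> h.py <<'E'
YAW=np.radians(5.8);U=np.array([np.cos(YAW),np.sin(YAW)]);V=np.array([-U[1],U[0]])
CORNER=np.array([.6515,.130]);HOME=CORNER-.070*U-.095*V
def P(xy,z): return [float(xy[0]),float(xy[1]),z]
def st(m=''):
    s=sense();d=np.array(s['tool_pos'])[:2]-HOME
    print(m,'t',round(s['t'],2),'uv mm',np.round([d@U*1e3,d@V*1e3],1),'z',round(s['tool_pos'][2],4),'F',np.round(s['wrist_force'],2),'op',round(s['opening'],4))
    return s
E
python3 - <<'E'
from h import *
move_gripper(0.0,20)
Q=q_a(YAW);C=np.array([.573,-.0165])
yf=np.radians(8.2)
s0=C-.105*U+.010*V
goto(P(s0,.11),Q);st('above')
move_l(P(s0,.037),max_speed=.12);st('down')
r=move_l(P(s0+.075*U,.037),max_speed=.035,until_force=5);st(f'xpush {r}')
p=np.array(sense()['tool_pos'])[:2]
move_l(P(p-.03*U,.037),max_speed=.12)
move_l(P(p-.03*U,.10),max_speed=.15);st()
E
```

```text
above t 4.16 uv mm [-127.8  -33.3] z 0.1102 F [-0.12 -0.09 -0.08] op -0.0
down t 4.92 uv mm [-127.3  -33. ] z 0.0376 F [ 0.17 -0.12  0.67] op -0.0002
xpush True t 6.26 uv mm [-80.2 -32.8] z 0.036 F [ 0.08 -1.18  0.04] op 0.0
 t 7.22 uv mm [-110.3  -32.7] z 0.0994 F [ 0.14  0.12 -0.88] op -0.0001
```

```bash
python3 - <<'E'
from h import *
Q=q_a(YAW);C=HOME-.043*V
s0=C-.132*V
goto(P(s0,.10),Q);move_l(P(s0,.037),max_speed=.12);st('down')
r=move_l(P(s0+.08*V,.037),max_speed=.04,until_force=5);st(f'ypush {r}')
im=grab_frame('top')
cv2.imwrite('pics/c3.png',cv2.resize(im[160:310,295:465],None,fx=4,fy=4,interpolation=cv2.INTER_CUBIC)[:,:,::-1])
E
```

```text
down t 8.64 uv mm [   0.5 -174.8] z 0.0379 F [0.01 0.74 0.27] op 0.0002
ypush True t 10.15 uv mm [  -0.2 -107.9] z 0.0369 F [ 1.03 -1.98  1.18] op -0.0002
```

View pics/c3.png

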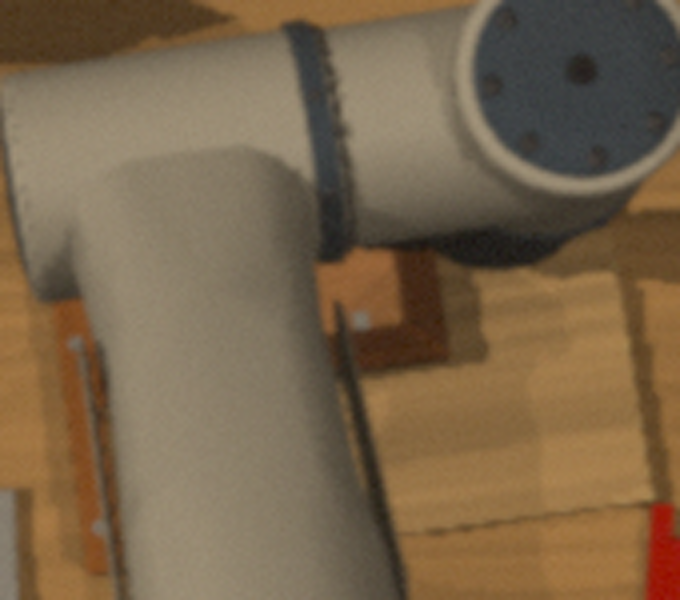

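The arm hides the frame in this view. I'll do gentle second pushes on both rails, then move to the tray and look again.

```bash
python3 - <<'E'
from h import *
Q=q_a(YAW)
p=np.array(sense()['tool_pos'])[:2]
move_l(P(p-.02*V,.037),max_speed=.12);move_l(P(p-.02*V,.09))
for d,o,off in [(U,V,.070),(V,U,.095)]:
    s=HOME-(off+.024)*d
    goto(P(s,.08),Q);move_l(P(s,.037),max_speed=.12)
    r=move_l(P(s+.03*d,.037),max_speed=.03,until_force=6);st(f'push {r}')
    p=np.array(sense()['tool_pos'])[:2]
    move_l(P(p-.02*d,.037),max_speed=.12);move_l(P(p-.02*d,.09))
goto([.5,.32,.14],q_a(0));st()
im=grab_frame('top')
cv2.imwrite('pics/c4.png',cv2.resize(im[160:310,295:465],None,fx=4,fy=4,interpolation=cv2.INTER_CUBIC)[:,:,::-1])
d=masks_of('frame','top')[0];print(d['conf'],rect(d['pixels'],'top',.032),HOME)
print([(round(d['conf'],2),np.round(d['location'],3).tolist()) for d in place_of('frame_back','top')][:2])
E
```

```text
push True t 12.8 uv mm [-80.2  -0.1] z 0.0364 F [ 0.54  0.38 -0.05] op 0.0
push True t 15.34 uv mm [ 1.000e-01 -1.079e+02] z 0.0373 F [ 1.06 -3.07  0.71] op -0.0001
 t 17.76 uv mm [-61.3 298.4] z 0.1397 F [-0.9  -0.14 -0.98] op 0.0
0.68 ((591.7702026367188, 29.0224609375), (144.0504913330078, 193.2028350830078), 6.7396135330200195) [0.5914587  0.02841239]
[]
```

View pics/c4.png

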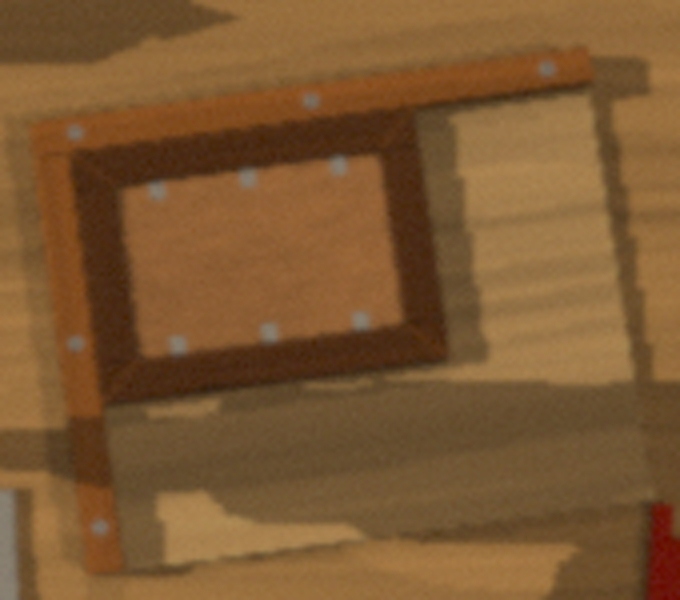

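The frame is tight in the corner: dark rails touch both fences at about (75,150), and both second pushes stopped at the same positions. Next I'll weigh the weights, starting with the middle one.

```bash
python3 - <<'E'
from h import *
Q=q_a(0.);H=.0665
move_gripper(.055,50)
for x in (.500,.4145,.5865):
    if x!=.500: move_l([x,.3205,.105],max_speed=.25)
    if move_l([x,.3205,H],max_speed=.12,until_force=6): st('blocked');break
    hold(.15);f0=sense()['wrist_force'][2]
    move_gripper(0.0,50);s=st('grip')
    if s['opening']<.018: print('miss');break
    move_l([x,.3205,H+.025],max_speed=.08);hold(.2)
    f=np.mean([sense()['wrist_force'][2] for _ in range(3)])-f0;st(f'x {x} dF {f:.2f}')
    if f<-6: print('HEAVY',x);break
    move_l([x,.3205,H+.0005],max_speed=.06);hold(.1)
    move_gripper(.055);move_l([x,.3205,.105])
E
```

```text
grip t 19.77 uv mm [-61.5 298. ] z 0.0673 F [-0.04 -5.92  5.86] op 0.0221
x 0.5 dF -9.06 t 20.44 uv mm [-62.  299.6] z 0.0906 F [ 0.08 -0.39 -8.81] op 0.0226
HEAVY 0.5
```

The middle weight is the heavy one (9.1 N). I'll carry it to the frame.

```bash
python3 - <<'E'
from h import *
move_l([.5,.3205,.14],max_speed=.15)
move_l(P(HOME,.14),max_speed=.2);move_l(P(HOME,.105),max_speed=.1);hold(.2);st('over')
for c in('side','wrist'):
    im=grab_frame(c);cv2.imwrite(f'pics/{c}1.png',im[:,:,::-1])
    print(c,[(round(d['conf'],2),np.round(d['location'],3).tolist()) for d in place_of('weight_a',c)])
E
```

```text
over t 23.3 uv mm [0.6 0.1] z 0.106 F [-0.44  0.06 -8.22] op 0.0223
side [(0.97, [0.589, 0.317, 0.009]), (0.95, [0.441, 0.442, 0.001]), (0.94, [0.414, 0.323, 0.005]), (0.82, [0.313, 0.449, 0.002]), (0.73, [0.778, 0.083, 0.002])]
wrist [(0.95, [0.595, 0.022, 0.044])]
```

View pics/side1.png

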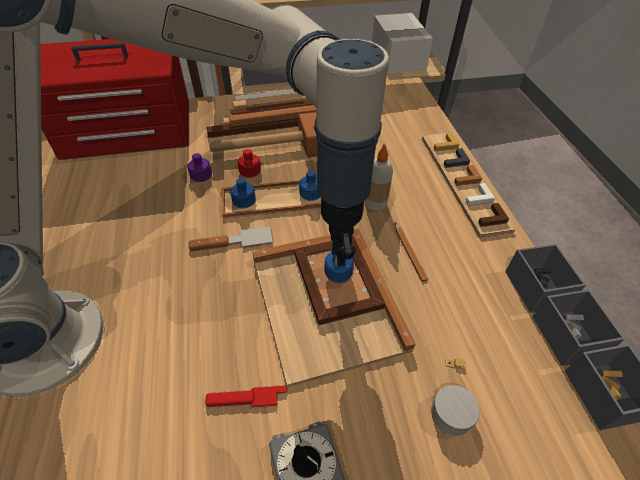

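The side view shows the held weight over the frame at (339,265), hanging upright. I'll lower it until it touches, then release.

```bash
python3 - <<'E'
from h import *
p=np.array([HOME[0],HOME[1]])
move_l(P(p,.0935),max_speed=.05)
r=move_l(P(p,.084),max_speed=.012,until_force=2.5);st(f'touch {r}')
move_gripper(.055);st('open')
z=sense()['tool_pos'][2]
move_l(P(p,z+.06),max_speed=.1)
st()
goto([.466,-.28,.16],q_a(np.radians(6.6-48)))
im=grab_frame('top')
print([(round(d['conf'],2),np.round(d['location'],3).tolist()) for d in place_of('weight_a','top')],HOME)
im2=grab_frame('wrist');print([(round(d['conf'],2),np.round(d['location'],3).tolist()) for d in place_of('timer_grip','wrist')])
a=cv2.resize(im[160:310,295:465],(510,450));b=cv2.resize(im2,(290,218));
cv=np.zeros((450,800,3),np.uint8);cv[:,:510]=a;cv[:218,510:]=b
cv2.imwrite('pics/w.png',cv[:,:,::-1]);st()
E
```

```text
touch True t 24.37 uv mm [ 0.2 -0.2] z 0.0892 F [ 0.23 -0.47  7.18] op 0.0228
open t 24.78 uv mm [-2.5  0. ] z 0.0859 F [-0.26  0.09  0.84] op 0.0548
 t 25.53 uv mm [-0.5  0.1] z 0.1451 F [ 0.7  -0.45 -0.7 ] op 0.0547
[(0.88, [0.583, 0.32, 0.006]), (0.83, [0.309, 0.45, 0.001]), (0.8, [0.711, 0.394, -0.001]), (0.77, [0.594, 0.033, 0.029]), (0.69, [0.414, 0.322, 0.014]), (0.68, [0.441, 0.446, 0.001]), (0.19, [0.651, 0.134, 0.012])] [0.5914587  0.02841239]
[(0.57, [0.468, -0.321, 0.064])]
 t 26.99 uv mm [-155.3 -293.4] z 0.1599 F [ 0.11 -0.14 -0.01] op 0.0549
```

View pics/w.png

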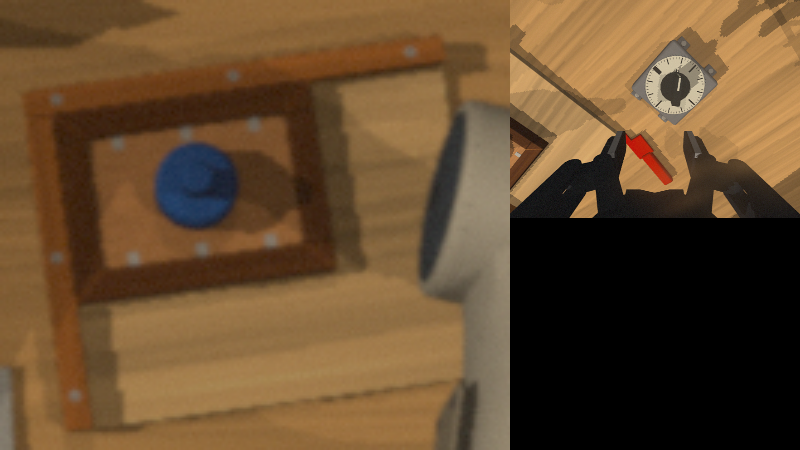

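The weight stands upright at the middle of the back: disc at (196,186) in the crop against a panel centre of about (200,185). Now the timer. The pads will line up with the bar, so the tool angle sets the knob.

```bash
cat >> h.py <<'E'
def topdown(im,cal,z,c,half=.06,n=480): # image up = +x, left = +y
    K=np.array(cal['mtx']);R=cv2.Rodrigues(np.array(cal['rvec']))[0];t=np.array(cal['tvec']).ravel()
    w=np.array([[c[0]+half,c[1]+half,z],[c[0]+half,c[1]-half,z],[c[0]-half,c[1]-half,z],[c[0]-half,c[1]+half,z]])
    p=(w@R.T+t)@K.T;p=(p[:,:2]/p[:,2:]).astype(np.float32)
    M=cv2.getPerspectiveTransform(p,np.float32([[0,0],[n,0],[n,n],[0,n]]))
    return cv2.warpPerspective(im,M,(n,n))
E
python3 - <<'E'
from h import *
Z=6.6;c=[.4658,-.3205]
a0=np.radians(-46.5);a1=np.radians(Z-120)
goto(P(c,.11),q_a(a0))
if move_l(P(c,.0635),max_speed=.1,until_force=8): st('blocked')
else:
    move_gripper(0.,30);st('grip')
    for a in np.linspace(a0,a1,4)[1:]: goto(P(c,.0635),q_a(a))
    hold(.3);s=st('turned');print(np.degrees(2*np.arctan2(s['eef_rot'][2],s['eef_rot'][1])))
    move_gripper(.05);move_l(P(c,.12));
    goto([.40,-.30,.22],q_a(np.radians(-60)));hold(.2)
    cal=calibration('wrist');im=grab_frame('wrist');top=grab_frame('top')
    A=topdown(im,cal,.031,c,n=400);B=topdown(im,cal,.066,c,n=400)
    cv2.imwrite('pics/t.png',np.hstack([A,B])[:,:,::-1]);cv2.imwrite('pics/top9.png',top[:,:,::-1]);st()
E
```

```text
grip t 28.43 uv mm [-160.  -334.6] z 0.0641 F [-1.36  0.92  3.46] op 0.0116
turned t 30.11 uv mm [-161.2 -334.7] z 0.0641 F [-4.28  0.63  7.29] op 0.0116
246.7701824286809
 t 32.28 uv mm [-223.6 -307.4] z 0.2194 F [ 0.13 -0.17 -0.83] op 0.0501
```

View pics/t.png

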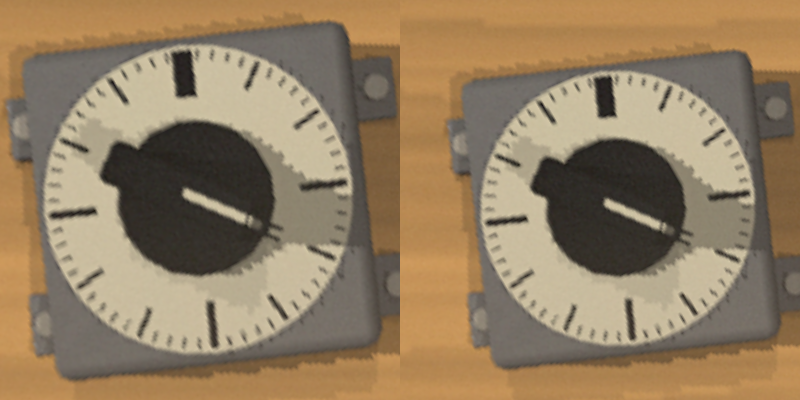

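The rectified dial puts zero at 6.6° and the pointer at about 120° clockwise, which is 20 minutes. One last look at the whole bench.

View pics/top9.png

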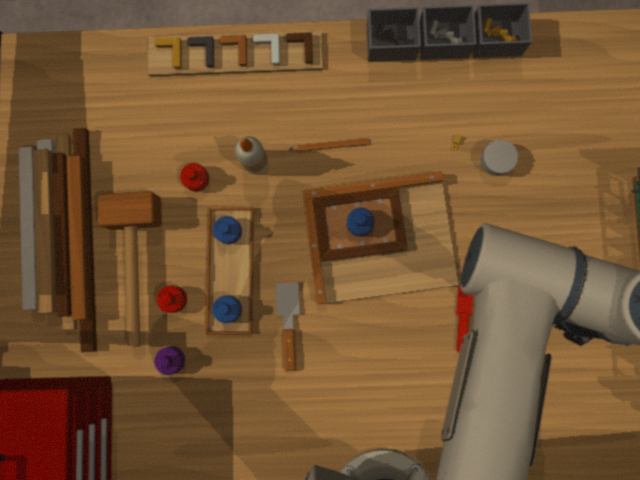

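The frame is home with the weight on it at (361,222). The light weights still stand in the tray at (228,230) and (227,309), and the visible bystanders haven't moved.

```bash
python3 -c "
from plant import *
print(close_job())"
```

```text
the job is handed in; nothing more can be done
None
```

Job handed in at about 32 s: the frame is tight against both fences, the heavy weight (the middle one of the three) is upright on the middle of its back, the two light ones are still in the tray, and the timer reads 20 minutes; nothing else looked moved in the last picture, though the arm hid part of the glazing tool.

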